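Sort two stirrer shafts with the length gauge

TASK

Sort the two loose stirrer shafts (steel rods with green end blocks) by length. Check the short one: lower it lengthwise right down between the two yellow jaws of the gauge, then lay it flat in the green compartment of the tray. The long shaft does not fit the gauge: lay it flat in the blue compartment.

Things in the scene. Friction and masses are not known exactly. Their poses are not given: they have to be found in the camera images.
- short_shaft: The short stirrer shaft: a steel rod, 14 mm diameter, with a square green plastic block (20 x 20 mm, 18 mm long) on each end, 80 mm long overall, 44 mm of bare rod between the blocks, about 80 g; loose, lying flat on the bench. Origin at its middle, on the axis (10 mm above the bench as it lies); x runs along the rod; both ends alike. Grip it across the middle
- long_shaft: The long stirrer shaft, the same as the short one but longer: a steel rod, 14 mm diameter, with a square green plastic block (20 x 20 mm, 18 mm long) on each end, 120 mm long overall, 84 mm of bare rod between the blocks, about 130 g; loose, lying flat on the bench. Origin at its middle, on the axis (10 mm above the bench as it lies); x runs along the rod; both ends alike. Grip it across the middle
- gauge: The length gauge, fixed: dark base plate 130 (x) x 44 mm, 6 mm thick, with an upright yellow jaw on each end (15 mm thick, 44 mm wide, top 40 mm above the bench). The gap between the jaws is 100 mm long along x, open at the sides (y) and top. Origin at its middle, on the bench; z up. The short shaft fits lengthwise along x, 10 mm to spare at each end; resting in it, its axis is 16 mm above the bench
- tray: White tray, fixed, at any yaw, 160 (x) x 195 (y) x 20 mm high, with two open compartments, each 150 (x) x 90 mm (y) inside, floor 5 mm above the bench, walls 5 mm thick rising 15 mm over it. Origin at the tray's middle, on the bench; z up. Green-floored compartment centred at y = +47.5 mm, blue-floored at y = -47.5 mm. A shaft lying flat in one has its axis 15 mm above the bench

How it is judged:
By the outcome, as a careful person would: the job done as asked, in the order asked, and still so for the second after the job is handed in, with the robot touching nothing.
It also fails if it takes over 58 s, if anything falls off the work surface, if the arm or the gripper's body presses on something with over 40 N, if the wrist force passes 120 N, or if a joint passes its speed limit or range.

ROBOT

A 6-joint arm with a two-finger parallel gripper is mounted at the origin on the work surface. World frame = base frame: x ahead of the robot, y to its left, z up, the work surface at z = 0. Lengths are in m, angles in rad, forces in N, time in s.
With the tool pointing down it reaches from about 0.3 to 0.85 m from the base axis. Payload 5.4 kg.
Tool frame: the origin (TCP) lies on the centre line of the jaws, within the pads' length; the fingertips stand 19 mm ahead of it and the grasp point (between the pads) is the TCP (arm.tip_reach is the distance from the TCP to the fingertips, in m); z points along the fingers, y is the line along which they close (so a half turn about z gives the same grasp; the last joint's range is limited). The gripper opens to 85 mm and grips with 20 to 120 N. Pads are 22 mm wide; open, the fingers measure 114 mm over their backs; the gripper's body (76 mm by 85 mm) begins 54 mm behind the grasp point. The pads swing forward as they close: fully open they stand 13 mm farther back than shut.
Start: joints at [1.053, 0.158, 1.597, -0, 1.386, -0.21], TCP at [0.174, 0.548, 0.25] pointing down, gripper open.
Joint ranges: [-2.91, 2.91], [-0.94, 2.29], [0.18, 2.7], [-1.29, 4.43], [0.17, 2.64], [-3, 3]. Speed limits (rad/s): [2.57, 2.57, 3.14, 3.14, 3.14, 3.14].

INTERFACE

Orientations are given as a unit quaternion [w, x, y, z].
In Python, from bench import arm gives the robot as it stands.
- The arm moves only by the tool drive_tool, never from a script. Its arguments are lists of equal length, an entry for each row: "delta_pos": the shift along the world's x, y, z in cm, a list of three; "roll": the turn about the world's z in rad. A call has 1 to 8 rows; each row shifts and turns the commanded pose from where the row before left it; what a row does not reach is not made up. A row lasts 1/8 s, in which the tool goes at most 62.5 mm and 10.7 degrees, less where a joint would pass 70% of its speed; a pose out of reach is approached as far as the arm can. A call is refused whole if a number of a shift passes 6.25 or a number of a turn 0.188, either way. A call with a gripper value outside its range is refused whole. "claw" is the gripper command: -1 is fully open, 1 is shut, values between are in proportion, set as the call begins (left out, the last holds). The fingers move at their own pace and stop on an object; the grip force is fixed at half the most. Time passes only in rows, so rows that do not move let the fingers close. It gives the time, the measured TCP pose, the force, the opening and the grip force at its end, in the units of the state.
- arm.get_obs(): the state, without advancing time (a new reading comes with each control period).
- arm.camera(name): name is "side" or "top"; returns a dict with "img" (400x640x3 uint8, blue, green, red), "vertical_fov" (degrees; the focal length in pixels is half the picture's height over the tangent of half this angle, whatever the lens; pixels are square), "cx", "cy" (the principal point, pixels), "dist_coeffs" ([k1, k2, p1, p2, k3] as OpenCV has them; the pictures are not rectified), "view" (4x4, takes a point from world to camera coordinates). Camera axes: x right, y up, looking along -z (the intrinsics and any distortion apply to the point x, -y, -z); pixel columns grow to the right and rows downward; lengths in m; the calibration is good to about 2 mm. A picture is of the moment at which its call begins. There is no depth.
- arm.sign_off(): hands the job in; it is judged then, once.
The state is a dict: "clock": time; "joint_positions": joint angles; "joint_vel": joint speeds; "tau": joint torques, N m; "eef_pos": TCP position; "eef_rot": TCP orientation; "contact_force": force on the tool from outside, world axes, zero at the start; "wrist_torque": the same for the moment, N m; "finger_gap": finger opening in m; "gripper_force": force on a finger pad.
Only numpy, scipy, OpenCV 4.12 (cv2) and the standard library are available. Lean on these libraries where they do the work, as an engineer would, in place of code of your own. Each camera call takes 0.05 s, during which the arm holds its last target. There are 200 camera calls.

## Working session

There is one attempt and no reset: what is moved stays moved. The work goes in short steps, Python scripts to look and compute and a tool call to move; the robot and the scene stay as the last step left them, time stands still between calls to the robot, and variables do not carry over. Pictures are saved under pics/ and viewed, at most 10 in all, crops included, and the job is handed in when it is done.

Besides the shell and the picture viewer there is one more tool, called after "Request:" by a JSON object that holds its "api" and its "payload", one argument or row to a line. drive_tool: Moves the arm, as the interface text tells. Its arguments: {"type":"object","properties":{"delta_pos":{"type":"array","items":{"type":"array","items":{"type":"number"}}},"roll":{"type":"array","items":{"type":"number"}},"claw":{"type":"number"}},"required":["delta_pos","roll"]}

```bash
mkdir -p pics
cat > h.py <<'E'
import numpy as np, cv2
from bench import arm
def cam(n):
    c=arm.camera(n); f=200/np.tan(np.radians(c["vertical_fov"])/2)
    c["K"]=np.array([[f,0,c["cx"]],[0,f,c["cy"]],[0,0,1.]]); c["D"]=np.array(c["dist_coeffs"],float); c["view"]=np.array(c["view"]); return c
def plane(c,px,z):
    u=cv2.undistortPoints(np.array(px,float).reshape(-1,1,2),c["K"],c["D"])[:,0]
    R=c["view"][:3,:3]; o=-R.T@c["view"][:3,3]
    d=np.c_[u[:,0],-u[:,1],-np.ones(len(u))]@R
    return o+d*((z-o[2])/d[:,2])[:,None]
E
python3 - <<'E'
from h import *
for n in("top","side"):
    c=cam(n); cv2.imwrite(f"pics/{n}0.png",c["img"]); print(n,-c["view"][:3,:3].T@c["view"][:3,3],c["K"][0,0],c["D"])
print(arm.get_obs())
E
```

```text
top [ 0.39122721 -0.04561827  0.84579347] 396.20372481369907 [-0.0295915  0.         0.         0.         0.       ]
side [0.20052452 0.44155868 0.55985819] 370.423481395065 [0.0148914 0.        0.        0.        0.       ]
{'clock': 0.1, 'joint_positions': array([ 1.05291080e+00,  1.58971514e-01,  1.59811508e+00, -1.97020283e-05,
        1.38619968e+00, -2.10141870e-01]), 'joint_vel': array([-0.00020073, -0.00101584, -0.00391945,  0.00104765,  0.00088796,
        0.0009129 ]), 'tau': array([-4.47533766e-04, -3.96987820e+01, -3.32339430e+01, -1.72266173e-04,
        4.22310230e-03,  2.15221206e-05]), 'eef_pos': array([0.17396194, 0.54751572, 0.24941909]), 'eef_rot': array([-2.92438750e-04,  1.53263503e-01,  9.88184994e-01, -7.94766390e-04]), 'contact_force': array([-0.89840924, -1.00646646,  0.16627457]), 'wrist_torque': array([ 0.00985666,  0.04208581, -0.02791859]), 'gripper_force': 0.0, 'finger_gap': 0.08555357627808793}
```

View pics/top0.png

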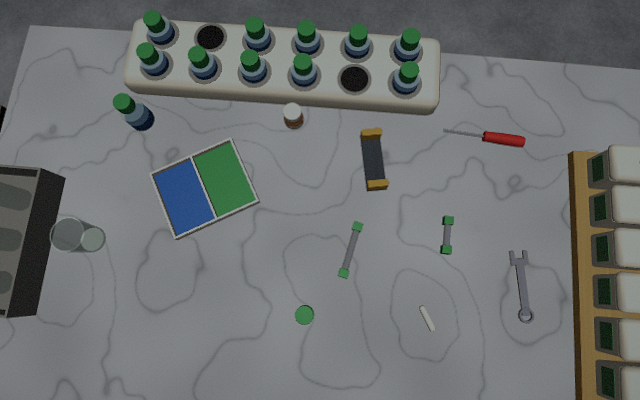

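View pics/side0.png

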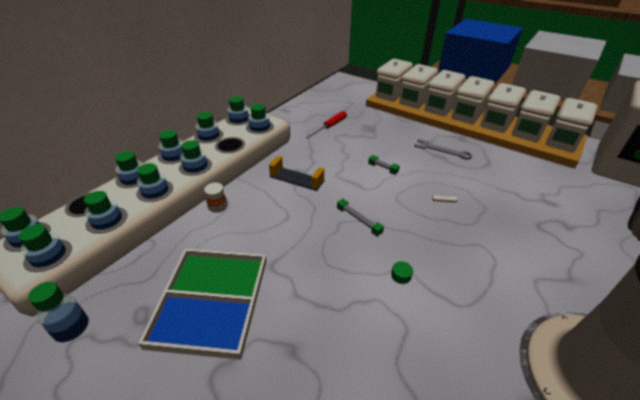

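The top view shows the long shaft at (350,250), the short one at (447,235), the gauge at (373,158), and the tray at (205,188) with green on the right. The side view shows the same layout. Next I'll measure each from masks in both views.

```bash
cat > m.py <<'E'
from h import *
def blobs(c,mask,roi,amin=15):
    x0,y0,x1,y1=roi; m=np.zeros_like(mask); m[y0:y1,x0:x1]=mask[y0:y1,x0:x1]
    n,l,s,ce=cv2.connectedComponentsWithStats(m); return [(ce[i],s[i,4],l==i) for i in range(1,n) if s[i,4]>=amin]
def masks(c):
    h=cv2.cvtColor(c["img"],cv2.COLOR_BGR2HSV)
    return dict(g=cv2.inRange(h,(45,100,40),(80,255,255)),y=cv2.inRange(h,(10,130,70),(32,255,255)),b=cv2.inRange(h,(100,130,60),(125,255,255)))
E
python3 - <<'E'
from m import *
R={"top":dict(long=("g",(330,215,370,285)),short=("g",(435,210,460,260)),gauge=("y",(350,120,395,195)),tg=("g",(185,130,265,220)),tb=("b",(145,150,225,245))),
"side":dict(long=("g",(330,190,390,240)),short=("g",(362,150,405,178)),gauge=("y",(262,150,330,192)),tg=("g",(165,245,270,300)),tb=("b",(140,285,265,360)))}
Z=dict(long=.012,short=.012,gauge=.04,tg=.005,tb=.005)
for n in R:
    c=cam(n); M=masks(c)
    for k,(col,roi) in R[n].items():
        bl=blobs(c,M[col],roi); print(n,k,[int(b[1]) for b in bl])
        if k[0]=="t":
            b=max(bl,key=lambda b:b[1]); cn=cv2.findContours(b[2].astype(np.uint8),0,2)[0][0][:,0]
            P=plane(c,cn,.005)[:,:2]*1000; r=cv2.minAreaRect(P.astype(np.float32)); print("   rect",np.round(r[0],1),np.round(r[1],1),round(r[2],1))
        else:
            bl=sorted(bl,key=lambda b:-b[1])[:2]
            P=plane(c,[b[0] for b in bl],Z[k])[:,:2]*1000
            d=P[1]-P[0]; print("  ",np.round(P,1).tolist(),"mid",P.mean(0).round(1),"len",np.hypot(*d).round(1),"yaw",np.degrees(np.arctan2(d[1],d[0])).round(1)%180)
E
```

```text
top long [68, 74]
   [[413.8, -72.8], [513.7, -94.6]] mid [463.8 -83.7] len 102.3 yaw 167.7
top short [74, 84]
   [[480.5, -285.1], [542.8, -287.9]] mid [ 511.6 -286.5] len 62.4 yaw 177.5
top gauge [126, 152]
   [[604.1, -129.1], [716.5, -108.8]] mid [ 660.3 -119. ] len 114.2 yaw 10.2
top tg [2519]
   rect [595.8 204.3] [145.5  87.4] 30.1
top tb [2532]
   rect [548.1 286.7] [144.8  86.5] 29.8
side long [47, 70]
   [[415.1, -75.5], [516.3, -97.7]] mid [465.7 -86.6] len 103.5 yaw 167.6
side short [31, 38]
   [[482.6, -288.5], [545.0, -290.7]] mid [ 513.8 -289.6] len 62.5 yaw 177.9
side gauge [85, 86]
   [[601.1, -123.5], [712.9, -102.7]] mid [ 657.  -113.1] len 113.7 yaw 10.5
side tg [2744]
   rect [600.4 199.5] [146.5  80.4] 30.0
side tb [3954]
   rect [551.5 283.2] [145.7  82.2] 30.0
```

Both views agree within about 3 mm, and the sizes come out right: 102 and 62 mm between blocks, 114 mm between jaws.
- **Short shaft:** (511,-286), yaw 177.7°.
- **Long shaft:** (463.5,-83.5), yaw 167.7°.
- **Gauge:** (662,-119.5), yaw 10.3°.
- **Green compartment:** (596,204), x axis at 30°.
- **Blue compartment:** (548,287), x axis at 30°.

I'm moving to the short shaft first.

Request:
{"api": "drive_tool", "payload": {
  "delta_pos": [
    [2.1,-5.2,-0.6],
    [2.1,-5.2,-0.6],
    [2.1,-5.2,-0.6],
    [2.1,-5.2,-0.6],
    [2.1,-5.2,-0.6],
    [2.1,-5.2,-0.6],
    [2.1,-5.2,-0.6],
    [2.1,-5.2,-0.6]
  ],
  "roll": [0.0167,0.0167,0.0167,0.0167,0.0167,0.0167,0.0167,0.0167],
  "claw": 0
}}

```text
clock: 1.2
eef_pos: [0.3426, 0.1303, 0.2023]
eef_rot: [0.001, 0.087, 0.996, 0.0]
contact_force: [0.3, 0.9, -0.1]
finger_gap: 0.0426
gripper_force: 0.0
```

Request:
{"api": "drive_tool", "payload": {
  "delta_pos": [
    [2.1,-5.2,-0.6],
    [2.1,-5.2,-0.6],
    [2.1,-5.2,-0.6],
    [2.1,-5.2,-0.6],
    [2.1,-5.2,-0.6],
    [2.1,-5.2,-0.6],
    [2.1,-5.2,-0.6],
    [2.1,-5.2,-0.6]
  ],
  "roll": [0.0167,0.0167,0.0167,0.0167,0.0167,0.0167,0.0167,0.0167]
}}

```text
clock: 2.2
eef_pos: [0.5106, -0.2858, 0.1538]
eef_rot: [-0.0, 0.02, 1.0, 0.0]
contact_force: [1.1, -0.1, 1.2]
finger_gap: 0.043
gripper_force: 0.0
```

Request:
{"api": "drive_tool", "payload": {
  "delta_pos": [
    [0,0,-4],
    [0,0,-2],
    [0,0,-1],
    [0,0,0]
  ],
  "roll": [0,0,0,0]
}}

```text
clock: 2.7
eef_pos: [0.5101, -0.2833, 0.0842]
eef_rot: [-0.0, 0.02, 1.0, 0.0]
contact_force: [-0.1, -0.3, 0.9]
finger_gap: 0.0426
gripper_force: 0.0
```

Run:
```python
from h import *
c=cam("top"); i=c["img"][160:310,370:530]; j=cam("side")["img"][80:230,310:470]
cv2.imwrite("pics/a1.png",cv2.resize(np.hstack([i,j]),None,fx=2.5,fy=2.5))
o=arm.get_obs(); print(o["eef_pos"],o["eef_rot"],o["finger_gap"],arm.tip_reach)
```

```text
[ 0.51092937 -0.2841822   0.08565284] [ 8.27912205e-04  1.99633171e-02  9.99800118e-01 -7.10760641e-04] 0.04260685209509431 0.019
```

View pics/a1.png

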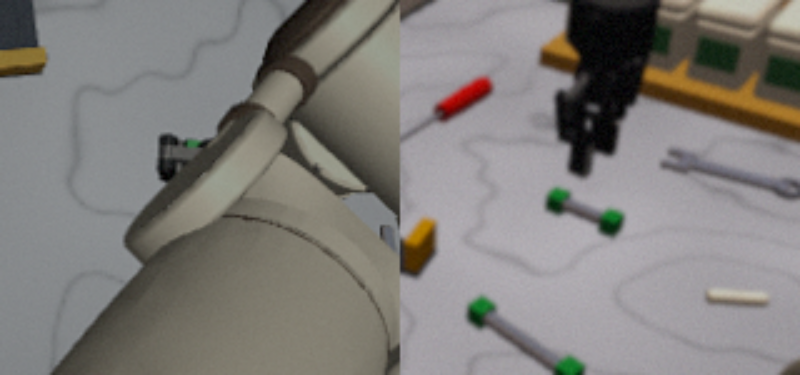

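In the side crop the gripper stands over the short shaft (rod at about (585,210)), and the pose is within 2 mm. The top view is blocked by the arm. I'm lowering and gripping.

Request:
{"api": "drive_tool", "payload": {
  "delta_pos": [
    [0,0,-2.5],
    [0,0,-2],
    [0,0,-1.2],
    [0,0,-0.5],
    [0,0,0]
  ],
  "roll": [0,0,0,0,0]
}}

```text
clock: 3.42
eef_pos: [0.5103, -0.2841, 0.0223]
eef_rot: [-0.0, 0.02, 1.0, 0.0]
contact_force: [-0.4, -0.0, 0.8]
finger_gap: 0.0429
gripper_force: 0.0
```

Request:
{"api": "drive_tool", "payload": {
  "delta_pos": [
    [0,0,0],
    [0,0,0],
    [0,0,0],
    [0,0,0]
  ],
  "roll": [0,0,0,0],
  "claw": 1
}}

```text
clock: 3.92
eef_pos: [0.5108, -0.2845, 0.0232]
eef_rot: [0.001, 0.02, 1.0, -0.001]
contact_force: [-1.6, 0.3, 5.9]
finger_gap: 0.0113
gripper_force: 58.9
```

Run:
```python
from h import *
j=cam("side")["img"][120:200,330:440]
cv2.imwrite("pics/a2.png",cv2.resize(j,None,fx=5,fy=5))
o=arm.get_obs(); print(o["eef_pos"],o["finger_gap"],o["gripper_force"],o["contact_force"])
```

```text
[ 0.51076903 -0.28452517  0.0232291 ] 0.011267804555605084 58.938775062561035 [-0.49859518  1.45324669  6.02967741]
```

View pics/a2.png

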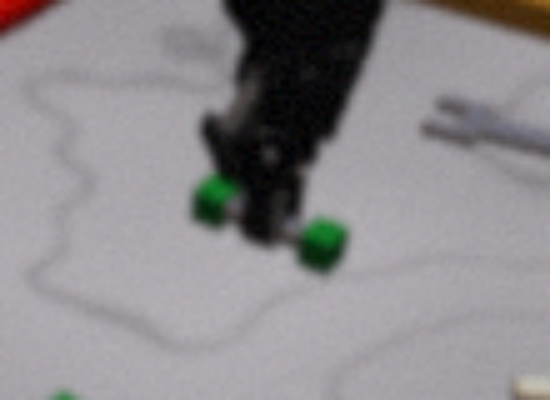

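It's gripped at the middle, but the opening is 11.3 mm on a 14 mm rod and the tool is being pushed up. The pads are biting above the axis, so I'll regrip about 2.5 mm lower.

Request:
{"api": "drive_tool", "payload": {
  "delta_pos": [
    [0,0,0],
    [0,0,0],
    [0,0,-0.25],
    [0,0,0]
  ],
  "roll": [0,0,0,0],
  "claw": 0.3
}}

```text
clock: 4.47
eef_pos: [0.5099, -0.2838, 0.0193]
eef_rot: [-0.0, 0.02, 1.0, 0.0]
contact_force: [-0.6, 0.2, 0.9]
finger_gap: 0.0299
gripper_force: 0.0
```

Request:
{"api": "drive_tool", "payload": {
  "delta_pos": [
    [0,0,0],
    [0,0,0],
    [0,0,0],
    [0,0,0]
  ],
  "roll": [0,0,0,0],
  "claw": 1
}}

```text
clock: 4.97
eef_pos: [0.5103, -0.2841, 0.0199]
eef_rot: [0.0, 0.02, 1.0, -0.0]
contact_force: [0.2, 0.4, 0.4]
finger_gap: 0.0121
gripper_force: 58.6
```

The upward force is gone and the grip is firm. Next: lift and carry to above the gauge.

Request:
{"api": "drive_tool", "payload": {
  "delta_pos": [
    [0,0,2],
    [0,0,4],
    [0,0,3],
    [3.8,4.1,0],
    [3.8,4.1,0],
    [3.8,4.1,0],
    [3.8,4.2,0],
    [0,0,0]
  ],
  "roll": [0,0,0,0.055,0.055,0.055,0.055,0]
}}

```text
clock: 5.98
eef_pos: [0.6644, -0.1155, 0.1112]
eef_rot: [0.001, -0.092, 0.996, -0.0]
contact_force: [-0.0, -0.6, -1.2]
finger_gap: 0.0115
gripper_force: 58.7
```

Request:
{"api": "drive_tool", "payload": {
  "delta_pos": [
    [0,0,-2],
    [0,0,-1.5],
    [0,0,0]
  ],
  "roll": [0,0,0]
}}

```text
clock: 6.35
eef_pos: [0.6597, -0.1194, 0.0718]
eef_rot: [-0.003, -0.089, 0.996, 0.001]
contact_force: [-0.4, -0.1, -1.0]
finger_gap: 0.012
gripper_force: 58.8
```

Run:
```python
from m import *
c=cam("side"); cv2.imwrite("pics/a3.png",cv2.resize(c["img"][100:220,230:380],None,fx=5,fy=5))
M=masks(c); o=arm.get_obs(); print(o["eef_pos"],o["eef_rot"],o["finger_gap"],o["gripper_force"])
z=o["eef_pos"][2]-.008
b=blobs(c,M["g"],(262,120,340,195)); print([(x[0].round(1),x[1]) for x in b]); print(plane(c,[x[0] for x in b],z).round(4))
b=blobs(c,M["y"],(262,140,340,195)); print([(x[0].round(1),x[1]) for x in b])
```

```text
[ 0.66077041 -0.11956082  0.07323076] [-1.40387020e-03 -8.88746485e-02  9.96041614e-01  6.55403912e-04] 0.011696691910081339 58.75137984752655
[(array([283.7, 153.2]), np.int32(32)), (array([307.7, 159.2]), np.int32(43))]
[[ 0.6943 -0.1149  0.0652]
 [ 0.6329 -0.1282  0.0652]]
[(array([274.5, 162.4]), np.int32(82)), (array([317.4, 173.8]), np.int32(87))]
```

View pics/a3.png

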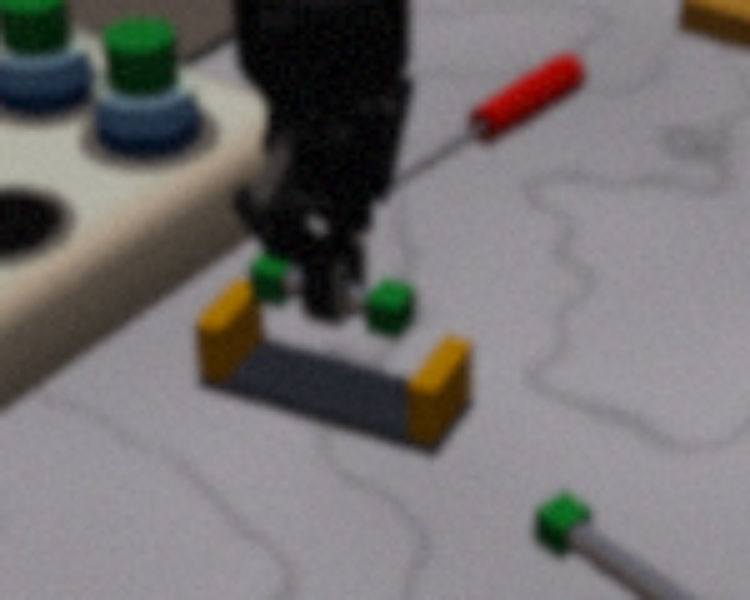

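The shaft hangs centred and parallel over the gauge: its blocks are at crop (272,278) and (390,305), above the gap between the yellow jaws. The measured offset is about 1–2 mm against 10 mm of slack, so I'm lowering.

Request:
{"api": "drive_tool", "payload": {
  "delta_pos": [
    [0,0,-1.5],
    [0,0,-1.5],
    [0,0,-1],
    [0,0,-0.4],
    [0,0,-0.3],
    [0,0,0],
    [0,0,0]
  ],
  "roll": [0,0,0,0,0,0,0]
}}

```text
clock: 7.28
eef_pos: [0.6626, -0.1192, 0.0283]
eef_rot: [0.0, -0.09, 0.996, -0.0]
contact_force: [0.4, 0.2, -1.2]
finger_gap: 0.0117
gripper_force: 58.8
```

Request:
{"api": "drive_tool", "payload": {
  "delta_pos": [
    [0,0,-0.15],
    [0,0,0],
    [0,0,0]
  ],
  "roll": [0,0,0]
}}

```text
clock: 7.65
eef_pos: [0.6622, -0.1191, 0.0263]
eef_rot: [0.0, -0.09, 0.996, -0.0]
contact_force: [0.7, 0.1, -1.6]
finger_gap: 0.0119
gripper_force: 58.8
```

There's still no contact and it's under 1 mm from the base plate. I'll release so it rests on the plate, look, then regrip.

Request:
{"api": "drive_tool", "payload": {
  "delta_pos": [
    [0,0,0],
    [0,0,0],
    [0,0,0],
    [0,0,0],
    [0,0,0]
  ],
  "roll": [0,0,0,0,0],
  "claw": 0.3
}}

```text
clock: 8.28
eef_pos: [0.6622, -0.119, 0.0263]
eef_rot: [-0.0, -0.09, 0.996, -0.0]
contact_force: [0.5, 0.3, -0.3]
finger_gap: 0.0301
gripper_force: 0.0
```

Run:
```python
from m import *
c=cam("side"); cv2.imwrite("pics/a4.png",cv2.resize(c["img"][120:220,240:350],None,fx=5,fy=5))
o=arm.get_obs(); print(o["eef_pos"],o["contact_force"])
b=blobs(c,masks(c)["g"],(262,130,340,195),8); print([(x[0].round(1),x[1]) for x in b]); print(plane(c,[x[0] for x in b],.021).round(4))
```

```text
[ 0.6622142  -0.11903923  0.02629113] [ 0.17879306  0.61376702 -0.48562592]
[(array([306.8, 174.8]), np.int32(45))]
[[ 0.634  -0.1248  0.021 ]]
```

View pics/a4.png

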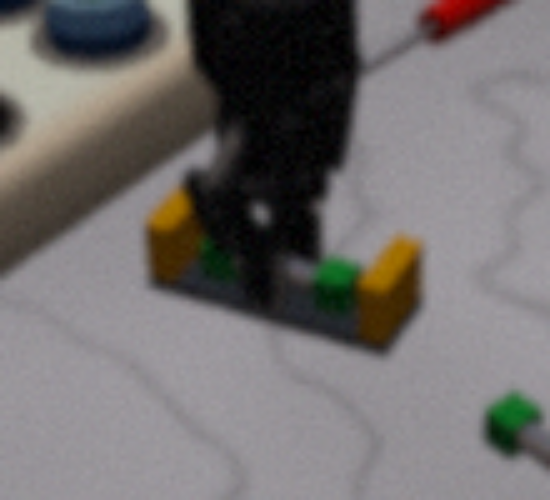

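The short shaft lies flat on the gauge base between both jaws, with its blocks at crop (218,258) and (337,283). I'm regripping, then carrying it to the green compartment.

Request:
{"api": "drive_tool", "payload": {
  "delta_pos": [
    [0,0,0],
    [0,0,0],
    [0,0,0],
    [0,0,0],
    [0,0,1.5],
    [0,0,3],
    [0,0,3.5],
    [0,0,1]
  ],
  "roll": [0,0,0,0,0,0,0,0],
  "claw": 1
}}

```text
clock: 9.32
eef_pos: [0.664, -0.1197, 0.12]
eef_rot: [0.003, -0.09, 0.996, -0.001]
contact_force: [0.1, -0.1, -0.8]
finger_gap: 0.0117
gripper_force: 58.7
```

Request:
{"api": "drive_tool", "payload": {
  "delta_pos": [
    [-0.9,4.6,0],
    [-0.9,4.6,0],
    [-0.9,4.6,0],
    [-0.9,4.6,0],
    [-1,4.6,0],
    [-1,4.6,0],
    [-1,4.7,0],
    [0,0,0]
  ],
  "roll": [0.049,0.049,0.049,0.049,0.049,0.049,0.049,0]
}}

```text
clock: 10.32
eef_pos: [0.5943, 0.207, 0.1152]
eef_rot: [-0.001, -0.26, 0.965, 0.0]
contact_force: [-0.2, -0.4, -0.8]
finger_gap: 0.0119
gripper_force: 58.9
```

Request:
{"api": "drive_tool", "payload": {
  "delta_pos": [
    [0,0,-3],
    [0,0,-2.5],
    [0,0,-0.8],
    [0,0,0]
  ],
  "roll": [0,0,0,0]
}}

```text
clock: 10.82
eef_pos: [0.596, 0.2033, 0.0528]
eef_rot: [-0.001, -0.258, 0.966, -0.0]
contact_force: [-0.5, 1.1, -1.1]
finger_gap: 0.011
gripper_force: 58.9
```

Run:
```python
from m import *
c=cam("side"); cv2.imwrite("pics/a5.png",cv2.resize(c["img"][170:370,120:300],None,fx=3,fy=3))
o=arm.get_obs(); print(o["eef_pos"],o["eef_rot"],o["finger_gap"],o["gripper_force"])
```

```text
[0.59672435 0.2035621  0.05383107] [ 3.32359604e-04 -2.57951696e-01  9.66157753e-01 -9.43303223e-05] 0.01168982727090938 58.86295974254608
```

View pics/a5.png

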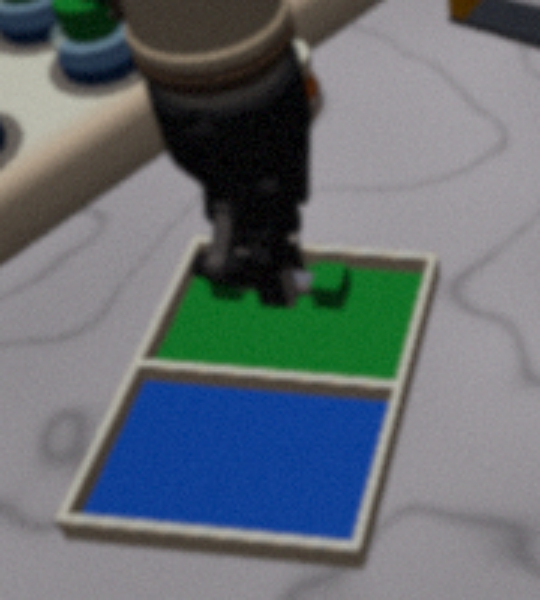

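The shaft is held parallel over the green compartment, clear of its walls. I'm lowering it to the floor and releasing.

Request:
{"api": "drive_tool", "payload": {
  "delta_pos": [
    [0,0,-1.2],
    [0,0,-0.9],
    [0,0,-0.5],
    [0,0,-0.15],
    [0,0,0],
    [0,0,0]
  ],
  "roll": [0,0,0,0,0,0]
}}

```text
clock: 11.62
eef_pos: [0.5964, 0.204, 0.0261]
eef_rot: [0.0, -0.258, 0.966, -0.0]
contact_force: [-0.4, 0.8, -1.8]
finger_gap: 0.0117
gripper_force: 59.0
```

Request:
{"api": "drive_tool", "payload": {
  "delta_pos": [
    [0,0,0],
    [0,0,0],
    [0,0,0],
    [0,0,1],
    [0,0,3],
    [0,0,4],
    [0,0,1]
  ],
  "roll": [0,0,0,0,0,0,0],
  "claw": 0.2
}}

```text
clock: 12.5
eef_pos: [0.5986, 0.2043, 0.12]
eef_rot: [0.003, -0.258, 0.966, -0.0]
contact_force: [0.9, 0.0, 0.2]
finger_gap: 0.0342
gripper_force: 0.0
```

Request:
{"api": "drive_tool", "payload": {
  "delta_pos": [
    [-1.9,-4.1,0],
    [-1.9,-4.1,0],
    [-1.9,-4.1,0],
    [-1.9,-4.1,0],
    [-1.9,-4.1,0],
    [-1.9,-4.1,0],
    [-1.9,-4.1,0],
    [0,0,0]
  ],
  "roll": [-0.105,-0.105,-0.105,-0.105,-0.105,-0.105,-0.106,0],
  "claw": 0
}}

```text
clock: 13.5
eef_pos: [0.462, -0.085, 0.1154]
eef_rot: [-0.0, 0.109, 0.994, -0.0]
contact_force: [-0.7, 1.0, 0.0]
finger_gap: 0.0426
gripper_force: 0.0
```

Run:
```python
from m import *
c=cam("side"); t=cam("top")
a=np.zeros((400,1000,3),np.uint8); 
cv2.imwrite("pics/a6.png",np.hstack([cv2.resize(t["img"][120:250,140:270],(390,390)),cv2.resize(c["img"][140:270,310:440],(390,390))]))
o=arm.get_obs(); print(o["eef_pos"],o["eef_rot"])
b=blobs(c,masks(c)["g"],(330,185,392,245)); print([(x[0].round(1),x[1]) for x in b])
P=plane(c,[x[0] for x in b],.015); print(P.round(4),P.mean(0).round(4))
```

```text
[ 0.46291428 -0.08301379  0.1154996 ] [-2.49175590e-04  1.06893936e-01  9.94270358e-01  2.83570580e-04]
[(array([341.7, 203.2]), np.int32(58)), (array([377.1, 227.2]), np.int32(74))]
[[ 0.5135 -0.0925  0.015 ]
 [ 0.414  -0.0718  0.015 ]] [ 0.4637 -0.0821  0.015 ]
```

View pics/a6.png

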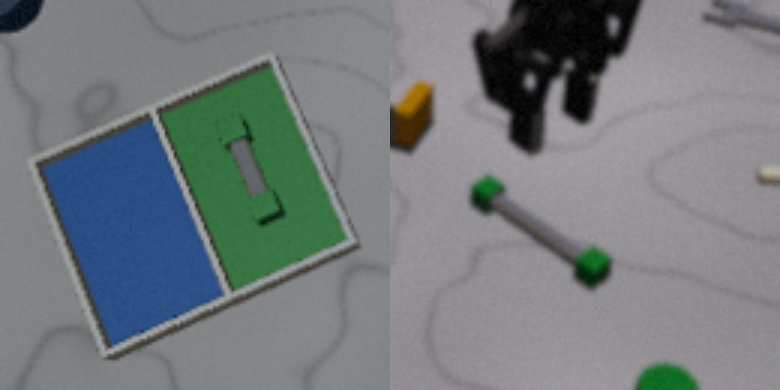

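The short shaft lies flat in green (left crop, rod at (248,170)). The long shaft is unmoved at (463.7,-82), under the tool, so I'm gripping it now.

Request:
{"api": "drive_tool", "payload": {
  "delta_pos": [
    [0,0,-2.5],
    [0,0,-3.5],
    [0,0,-2],
    [0,0,-1.2],
    [0,0,-0.3],
    [0,0,0]
  ],
  "roll": [0,0,0,0,0,0]
}}

```text
clock: 14.35
eef_pos: [0.4638, -0.083, 0.0213]
eef_rot: [0.0, 0.106, 0.994, -0.0]
contact_force: [0.6, 0.3, 0.3]
finger_gap: 0.0427
gripper_force: 0.0
```

Request:
{"api": "drive_tool", "payload": {
  "delta_pos": [
    [0,0,0],
    [0,0,0],
    [0,0,0],
    [0,0,0]
  ],
  "roll": [0,0,0,0],
  "claw": 1
}}

```text
clock: 14.85
eef_pos: [0.4639, -0.0834, 0.0217]
eef_rot: [0.001, 0.107, 0.994, -0.0]
contact_force: [-2.3, 0.5, 6.8]
finger_gap: 0.0119
gripper_force: 58.7
```

Again slightly high, so I'll regrip 1.5 mm lower as before.

Request:
{"api": "drive_tool", "payload": {
  "delta_pos": [
    [0,0,0],
    [0,0,0],
    [0,0,-0.15],
    [0,0,0]
  ],
  "roll": [0,0,0,0],
  "claw": 0.3
}}

```text
clock: 15.35
eef_pos: [0.463, -0.083, 0.019]
eef_rot: [-0.0, 0.107, 0.994, 0.0]
contact_force: [-0.3, 0.3, 0.5]
finger_gap: 0.0299
gripper_force: 0.0
```

Request:
{"api": "drive_tool", "payload": {
  "delta_pos": [
    [0,0,0],
    [0,0,0],
    [0,0,0],
    [0,0,0]
  ],
  "roll": [0,0,0,0],
  "claw": 1
}}

```text
clock: 15.85
eef_pos: [0.4634, -0.0832, 0.0195]
eef_rot: [0.0, 0.107, 0.994, -0.0]
contact_force: [-1.1, 0.0, 4.5]
finger_gap: 0.0117
gripper_force: 58.9
```

Request:
{"api": "drive_tool", "payload": {
  "delta_pos": [
    [0,0,1.5],
    [0,0,3.5],
    [0,0,4],
    [0,0,1]
  ],
  "roll": [0,0,0,0]
}}

```text
clock: 16.35
eef_pos: [0.4649, -0.0838, 0.1224]
eef_rot: [0.003, 0.107, 0.994, -0.001]
contact_force: [-1.2, -0.9, -0.2]
finger_gap: 0.0118
gripper_force: 58.6
```

Request:
{"api": "drive_tool", "payload": {
  "delta_pos": [
    [1,4.6,0],
    [1,4.6,0],
    [1,4.6,0],
    [1.1,4.6,0],
    [1.1,4.6,0],
    [1.1,4.6,0],
    [1.1,4.7,0],
    [1.1,4.7,0]
  ],
  "roll": [0.092,0.092,0.092,0.092,0.092,0.092,0.092,0.092]
}}

```text
clock: 17.35
eef_pos: [0.5475, 0.2883, 0.118]
eef_rot: [-0.001, -0.26, 0.966, -0.0]
contact_force: [0.4, -0.9, -0.4]
finger_gap: 0.0113
gripper_force: 58.7
```

Request:
{"api": "drive_tool", "payload": {
  "delta_pos": [
    [0,0,-3],
    [0,0,-2.5],
    [0,0,-1],
    [0,0,0],
    [0,0,0]
  ],
  "roll": [0,0,0,0,0]
}}

```text
clock: 17.98
eef_pos: [0.549, 0.287, 0.0554]
eef_rot: [0.001, -0.258, 0.966, 0.0]
contact_force: [0.3, -1.1, -0.7]
finger_gap: 0.0119
gripper_force: 58.7
```

Run:
```python
from m import *
c=cam("side"); t=cam("top")
cv2.imwrite("pics/a7.png",np.hstack([cv2.resize(t["img"][120:250,140:270],(390,390)),cv2.resize(c["img"][190:370,110:290],(390,390))]))
o=arm.get_obs(); print(o["eef_pos"],o["eef_rot"],o["gripper_force"])
```

```text
[0.54917545 0.28709564 0.05565241] [ 1.17521407e-03 -2.58143024e-01  9.66105997e-01  2.43232451e-05] 58.70381712913513
```

View pics/a7.png

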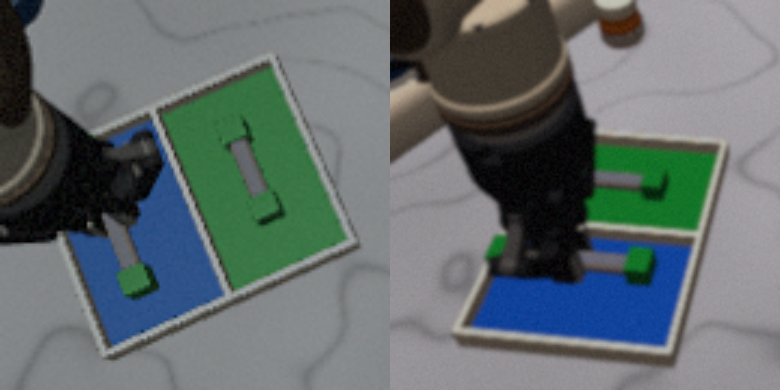

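The long shaft is held parallel over blue, clear of the walls, with the short one undisturbed in green. I'm lowering it.

Request:
{"api": "drive_tool", "payload": {
  "delta_pos": [
    [0,0,-1.2],
    [0,0,-1],
    [0,0,-0.5],
    [0,0,-0.3],
    [0,0,0],
    [0,0,0]
  ],
  "roll": [0,0,0,0,0,0]
}}

```text
clock: 18.82
eef_pos: [0.5484, 0.2871, 0.0246]
eef_rot: [0.0, -0.258, 0.966, 0.0]
contact_force: [-1.3, 0.3, 1.7]
finger_gap: 0.012
gripper_force: 59.1
```

Request:
{"api": "drive_tool", "payload": {
  "delta_pos": [
    [0,0,0],
    [0,0,0],
    [0,0,0],
    [0,0,1],
    [0,0,3],
    [0,0,4],
    [0,0,4]
  ],
  "roll": [0,0,0,0,0,0,0],
  "claw": 0.2
}}

```text
clock: 19.7
eef_pos: [0.5483, 0.287, 0.1462]
eef_rot: [0.0, -0.258, 0.966, 0.0]
contact_force: [0.0, 0.0, 0.4]
finger_gap: 0.0343
gripper_force: 0.0
```

Request:
{"api": "drive_tool", "payload": {
  "delta_pos": [
    [-1,-5,2],
    [-1,-5,1],
    [-1,-5,0],
    [-1,-5,0],
    [0,-5,0],
    [0,-5,0],
    [0,0,0],
    [0,0,0]
  ],
  "roll": [0,0,0,0,0,0,0,0]
}}

```text
clock: 20.7
eef_pos: [0.5083, -0.0127, 0.1747]
eef_rot: [0.0, -0.258, 0.966, 0.0]
contact_force: [-0.2, 0.4, -0.2]
finger_gap: 0.0343
gripper_force: 0.0
```

Run:
```python
from m import *
c=cam("side"); t=cam("top")
cv2.imwrite("pics/a8.png",np.hstack([cv2.resize(t["img"][120:250,140:270],(390,390)),cv2.resize(c["img"][190:370,110:290],(390,390))]))
o=arm.get_obs(); print(o["clock"],o["eef_pos"],o["finger_gap"])
```

```text
20.8 [ 0.50823286 -0.01192703  0.17450463] 0.03435689813732898
```

View pics/a8.png

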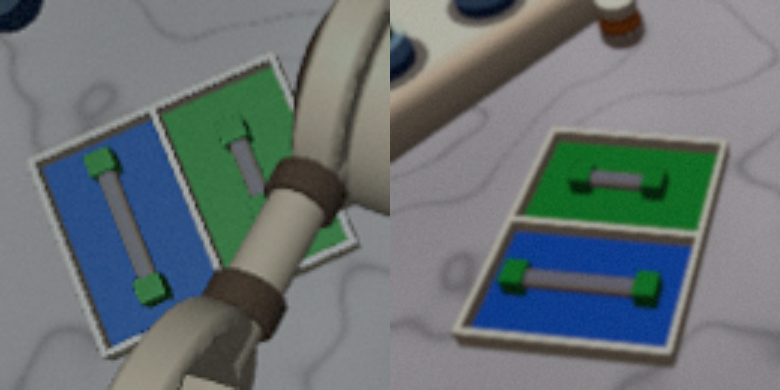

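Both shafts lie flat, short in green and long in blue, and the arm is clear.

```bash
python3 -c "
from bench import arm
print(arm.sign_off())"
```

```text
the job is handed in; nothing more can be done
None
```

The short shaft was lowered right down between the gauge jaws, then laid flat in the green compartment; the long shaft is flat in the blue one, and the job was handed in at about 21 s with the arm clear of everything.

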